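# Close and lock the filler cap of a battery pack

## Task

The battery pack on the green turntable is ready to leave the station but its coolant filler port is open. Swing the hinged orange screw cap down onto the neck, twist it clockwise until it is fully home under its two catches, then press the red locking lever down until its detent holds it. Leave the pack locked and the other things on the bench where they are.

Things in the scene. Friction and masses are not known exactly. Their poses are not given: they have to be found in the camera images.
- pack: Lime-yellow battery pack, 130 x 370 x 90 mm (its x, y, z), fixed on a round green turntable 12 mm thick. Origin: centre of its underside, z up; y along its length, black end at +y. Mid-top: a grey filler neck (48 mm across, 16 high) between two steel catches (x = +-36 to 53 mm, 20 high). Towards +y: the strap's hinge; towards -y: the red lever, then a grey detent post (y -163 to -177, 44 high).
- neck_mouth (a point): Centre of the neck's mouth, on the cap's axis when it is closed, 16 mm above the pack's top (106 mm above the pack's origin).
- strap_hinge (a point): Midpoint of the strap's hinge axis (which runs along the pack's x): 58 mm along the pack's +y from the neck's axis, 28 mm above the pack's top. It is fixed to the pack.
- strap (a joint): Angle of the black strap carrying the cap, rad: 0 closed with the cap on the neck, grows as the cap swings up and over to the pack's +y, stop at 2.1; starts at 1.6 to 1.95 (upright or leaning back). The hinge is stiff (0.16 N m) and stays where it is left. Strap 4 mm thick; the cap's axis is 58 mm from the hinge. The cap can be pushed shut by its wing.
- cap (a joint): Turn of the orange cap on its strap, rad: 0 fully home (wing and two lugs in line with the catches, along the pack's x), grows counter-clockwise as unscrewed, stop 1.6; starts at 1.0 to 1.35. Friction 0.12 N m. Skirt 64 mm across, 20 high, under the strap; lugs reach 43 mm from the axis and slide under the catches as it is twisted home; with the lugs at the catches the cap cannot swing shut.
- cap_grip (a point): Centre of the top of the cap's wing, a bar to grip, 60 mm long, 14 thick, 30 high, white line on top. Frame: x along the wing, y across its thickness, z outward along the cap's axis (up when closed). 58 mm from the hinge axis along the strap, 32 mm above the strap's mid-plane; when closed 60 mm above the pack's top.
- lever (a joint): Angle of the red locking lever, rad: -0.42 sprung up (start), grows as its pad is pressed down, about 0 where the detent holds it level, stop at 0.05. It needs about 10 to 15 N on the pad to pass the detent at about -0.1, and springs up again if let go before.
- lever_pad (a point): Centre of the top of the lever's pad (36 x 36 mm, 8 thick), 57 mm from the lever's hinge; the lever points to the pack's -y and its hinge is 58 mm along -y from the neck's axis, 22 mm above the pack's top. When the detent holds, the pad's top is 28 mm above the pack's top and 115 mm along -y from the neck's axis.
- screwdriver: Bystander: loose screwdriver, 200 mm long, lying on the turntable on the robot's side of the pack. Origin near the middle of its underside.
- tape_roll: Bystander: loose blue roll, 84 mm across and 24 mm high, on the turntable beyond the pack. Origin: centre of its underside.
- relay: Bystander: loose white block, 50 x 70 x 35 mm, on the turntable beyond the pack. Origin: centre of its underside.
- lug_jar: Bystander: loose jar, 70 mm across and 100 mm high, on the bench to the left. Origin: centre of its underside.
- wrench: Bystander: loose wrench, 200 mm long, lying on the bench to the right. Origin near the middle of its underside.

How it is judged:
By the outcome, as a careful person would: the job done as asked, in the order asked, and still so for the second after the job is handed in, with the robot touching nothing.
It also fails if it takes over 54 s, if anything falls off the work surface, if the arm or the gripper's body presses on something with over 40 N, if the wrist force passes 120 N, or if a joint passes its speed limit or range.

## Robot

A 7-joint arm with a two-finger parallel gripper is mounted at the origin on the work surface. World frame = base frame: x ahead of the robot, y to its left, z up, the work surface at z = 0. Lengths are in m, angles in rad, forces in N, time in s.
With the tool pointing down it reaches from about 0.425 to 0.925 m from the base axis. Payload 6.8 kg.
Tool frame: the origin (TCP) lies midway between the tips of the shut fingers; the grasp point (between the pads) lies 19 mm behind it; z points along the fingers, y is the direction in which the jaws open and shut (so a half turn about z gives the same grasp; the last joint's range is limited). The gripper opens to 85 mm and grips with 20 to 120 N. Pads are 22 mm wide; open, the fingers measure 114 mm over their backs; the gripper's body (76 mm by 85 mm) begins 54 mm behind the grasp point. The pads swing forward as they close: fully open they stand 13 mm farther back than shut.
Start: joints at [-1.4, 0.477, 0.022, 1.555, -0.011, 1.109, -0.083], TCP at [0.186, 0.649, 0.201] pointing down, gripper open.
Joint ranges: [-2.96, 2.96], [-0.34, 2.1], [-1.41, 1.46], [0.24, 2.44], [-1.37, 4.51], [0.17, 1.92], [-2.96, 2.96]. Speed limits (rad/s): [2.39, 2.39, 3.14, 3.14, 3.14, 3.14, 3.14].

## Interface

Orientations are given as a unit quaternion [w, x, y, z].
In Python, from cell import readout, optics, robot gives the robot as it stands.
- The arm moves only by the tool play_rows, never from a script. Its argument "moves" is a list that holds one entry, the list of rows, each a list of 7 numbers: the shift along the tool's x, y, z in m, then the turn, a rotation vector about the tool's x, y, z in rad, then the opening, from -1 (shut) to 1 (fully open). A call has exactly 10 rows; each row is the pose to reach, as a shift and turn from the pose commanded when the call began, along the tool's axes at that moment; what a row does not reach only later rows make up. A row lasts 1/12 s, in which the tool goes at most 41.7 mm and 7.16 degrees, less where a joint would pass 70% of its speed; a pose out of reach is approached as far as the arm can. A call with a gripper value outside its range is refused whole. The fingers move at their own pace and stop on an object; "grip_force" is the grip in N (left out, the last holds). Time passes only in rows, so rows that repeat a pose let the fingers close, or fill a call up. It gives the time, the measured TCP pose, the force and the opening at its end, in the units of the state.
- readout.observe(): the state, without advancing time (a new reading comes with each control period).
- optics.get_image(name): name is "side" or "top" or "wrist"; returns a dict with "image" (384x512x3 uint8, red, green, blue), "depth" (384x512 float32, m along the optical axis (not along the pixel's ray), 0 where there is no reading), "fx", "fy", "cx", "cy" (pixels), "camera_from_world" (4x4, takes a point from world to camera coordinates); the wrist camera has in their place "hand_eye" (4x4, takes a point from camera to tool coordinates, whose origin is the TCP and whose axes are the flange's). Camera axes: x right, y up, looking along -z (the intrinsics and any distortion apply to the point x, -y, -z); pixel columns grow to the right and rows downward; lengths in m; the calibration is good to about 2 mm. A picture is of the moment at which its call begins: read the wrist's pose just before it.
- robot.job_done(): hands the job in, once; it reports no verdict.
Trained networks look in a picture, given as the dict that the camera call returned (one of the last four; its "shot" number tells which), for a name from the list of things; names that differ only in an ending like _2 or _b are one class to them, and where a whole thing is asked for, a point or a joint stands for the part that bears it (a point fixed in the world has none). Each returns a list of dicts, best first, with "p" (0 to 1); they miss things now and then, are a little off and sometimes report something else, mostly with a low value. They report only what shows in the picture. A call takes as long as a camera call.
- optics.masks_of(thing, picture): "region" (384x512 bool, what is visible of it).
- optics.landmark_of(thing, picture): "centre" ([x, y, z] in m, in world coordinates, good to about 4 mm: a listed point, or the origin of a listed thing).
The state is a dict: "time": time; "q": joint angles; "dq": joint speeds; "joint_torque": joint torques, N m; "eef_pos": TCP position; "orientation": TCP orientation; "wrist_force": force on the tool from outside, world axes, zero at the start; "torque": the same for the moment, N m; "gripper_width": finger opening in m.
Only numpy, scipy, OpenCV 4.12 (cv2) and the standard library are available. Lean on these libraries where they do the work, as an engineer would, in place of code of your own. Each camera call takes 0.05 s, during which the arm holds its last target. There are 200 camera calls.

## Working session

There is one attempt and no reset: what is moved stays moved. The work goes in short steps, Python scripts to look and compute and a tool call to move; the robot and the scene stay as the last step left them, time stands still between calls to the robot, and variables do not carry over. Pictures are saved under pics/ and viewed, about 8 in all and at most 12, crops included, and the job is handed in when it is done.

Besides the shell and the picture viewer there is one more tool, called after ">>>" as name([rows], argument=value, ...), one row to a line, values as JSON. play_rows: Moves the arm, as the interface text tells. Its arguments: {"type":"object","properties":{"moves":{"type":"array","items":{"type":"array","items":{"type":"array","items":{"type":"number"}}}},"grip_force":{"type":"number"}},"required":["moves"]}

```bash
mkdir -p pics; ls; cat > h.py <<'E'
from cell import readout, optics, robot
import numpy as np, cv2
from scipy.spatial.transform import Rotation as R
def pose():
    s=readout.observe(); q=s["orientation"]
    return s,np.array(s["eef_pos"]),R.from_quat([q[1],q[2],q[3],q[0]])
def cam(name):
    s,p,r=pose(); im=optics.get_image(name)
    if name=="wrist":
        T=np.eye(4);T[:3,:3]=r.as_matrix();T[:3,3]=p; W=T@np.array(im["hand_eye"])
    else: W=np.linalg.inv(np.array(im["camera_from_world"]))
    return im,W
def cloud(im,W,m):
    v,u=np.nonzero(m&(im["depth"]>0)); d=im["depth"][v,u]
    P=np.c_[(u-im["cx"])/im["fx"]*d,-(v-im["cy"])/im["fy"]*d,-d]
    return P@W[:3,:3].T+W[:3,3]
def save(im,n): cv2.imwrite("pics/"+n,im["image"][:,:,::-1])
E
python3 - <<'E'
from h import *
np.set_printoptions(precision=4,suppress=True)
s,p,r=pose(); print(s["time"],p,r.as_matrix(),s["wrist_force"])
for c in("side","top"):
    im,W=cam(c); save(im,c+"0.png"); print(c,W[:3,3])
    for n in["pack","neck_mouth","strap_hinge","cap_grip","lever_pad","screwdriver","tape_roll","relay","lug_jar","wrench"]:
        l=optics.landmark_of(n,im)
        print(n,[(np.array(x["centre"]).round(3),round(x["p"],2)) for x in l[:2]])
a=cv2.imread("pics/side0.png")
E
```

```text
pics
0.0 [0.1856 0.6483 0.2001] [[-0.9614  0.2752 -0.0004]
 [ 0.2752  0.9614 -0.0018]
 [-0.0001 -0.0018 -1.    ]] [-0.4698  0.6242  0.5416]
side [ 0.3107 -0.6205  0.8622]
pack [(array([ 0.574, -0.097,  0.007]), 0.88)]
neck_mouth [(array([ 0.573, -0.095,  0.119]), 0.62)]
strap_hinge [(array([ 0.573, -0.037,  0.129]), 0.57)]
cap_grip [(array([ 0.567, -0.003,  0.19 ]), 0.88)]
lever_pad [(array([ 0.578, -0.203,  0.153]), 0.81), (array([ 0.711, -0.144,  0.015]), 0.59)]
screwdriver [(array([ 0.442, -0.105,  0.015]), 0.85), (array([0.427, 0.41 , 0.002]), 0.56)]
tape_roll [(array([ 0.709, -0.012,  0.012]), 0.73)]
relay [(array([ 0.714, -0.142,  0.016]), 0.87)]
lug_jar [(array([0.423, 0.408, 0.   ]), 0.66)]
wrench []
top [0.5389 0.0078 1.1177]
pack [(array([ 0.572, -0.096,  0.011]), 0.6)]
neck_mouth [(array([ 0.574, -0.094,  0.119]), 0.68)]
strap_hinge [(array([ 0.572, -0.038,  0.13 ]), 0.76), (array([ 0.532, -0.464, -0.002]), 0.5)]
cap_grip [(array([ 0.569, -0.006,  0.187]), 0.67)]
lever_pad [(array([ 0.576, -0.207,  0.152]), 0.55)]
screwdriver [(array([ 0.442, -0.108,  0.013]), 0.58)]
tape_roll [(array([ 0.703, -0.011,  0.014]), 0.92)]
relay [(array([ 0.71 , -0.145,  0.013]), 0.89)]
lug_jar [(array([ 0.424,  0.408, -0.003]), 0.7)]
wrench [(array([ 0.531, -0.463,  0.002]), 0.88)]
```

```bash
python3 - <<'E'
from h import *
np.set_printoptions(precision=4,suppress=True)
a=cv2.imread("pics/side0.png");b=cv2.imread("pics/top0.png")
cv2.imwrite("pics/both.png",np.hstack([cv2.resize(a,(400,300)),cv2.resize(b,(400,300))]))
for c in("side","top"):
    im,W=cam(c)
    m=optics.masks_of("cap_grip",im); print(c,m[0]["p"],m[0]["region"].sum())
    hsv=cv2.cvtColor(im["image"],cv2.COLOR_RGB2HSV)
    m0=m[0]["region"]; h=hsv[m0]; print(np.percentile(h,[10,50,90],axis=0))
    P=cloud(im,W,m0); print(P.min(0),np.median(P,0),P.max(0))
    # pack top: yellow points
    k=optics.masks_of("pack",im)[0]["region"]
    P=cloud(im,W,k); t=P[(P[:,2]>.09)&(P[:,2]<.11)]
    print("top pts",len(t),np.median(t[:,2]),cv2.minAreaRect(t[:,:2].astype(np.float32)*1000))
    np.savez(c+"0.npz",d=im["depth"],i=im["image"],W=W,m=m0)
E
```

```text
side 0.9 515
[[ 10.  10.  25.]
 [ 14. 172. 130.]
 [ 43. 185. 201.]]
[ 0.5379 -0.0598  0.104 ] [ 0.5665 -0.0557  0.202 ] [0.6012 0.0625 0.2311]
top pts 4529 0.10199770657259388 ((572.3007202148438, -95.79876708984375), (132.09812927246094, 375.99267578125), 1.217416763305664)
top 0.78 337
[[ 13. 144.  89.]
 [ 16. 180. 180.]
 [ 18. 192. 199.]]
[ 0.5401 -0.066   0.1016] [ 0.5703 -0.042   0.2147] [ 0.605  -0.0045  0.2336]
top pts 4693 0.10253704093065719 ((572.67578125, -97.07456970214844), (130.443359375, 374.70208740234375), 1.0258347988128662)
```

View pics/side0.png

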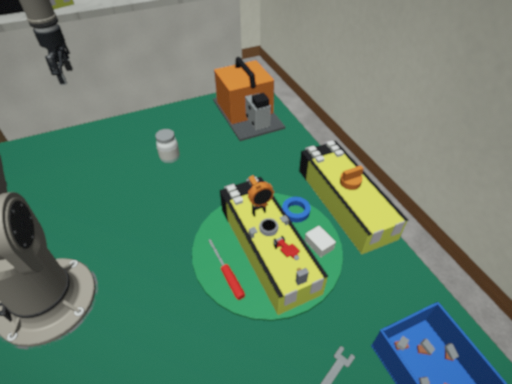

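View pics/top0.png

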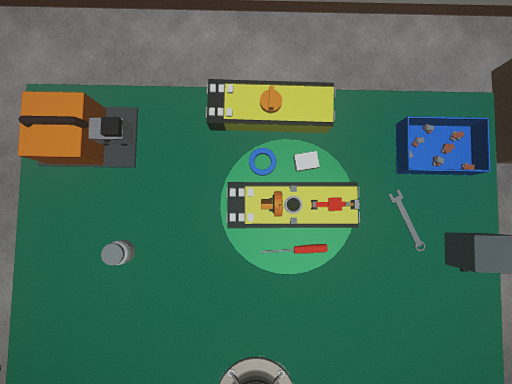

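```bash
cat > go.py <<'E'
import sys; from h import *
x,y,z,yaw=map(float,sys.argv[1:5])   # yaw = angle of tool y (jaw) in world, deg
s,p,r=pose(); c,n=np.cos(np.radians(yaw)),np.sin(np.radians(yaw))
T=R.from_matrix(np.array([[-n,c,0],[c,n,0],[0,0,-1]]))
print("t",s["time"],"p",p.round(4),"jaw",round(np.degrees(np.arctan2(*r.as_matrix()[[1,0],1])),2),"F",np.round(s["wrist_force"],1),"q",np.round(s["q"],2),s["gripper_width"])
print("shift",r.inv().apply(np.array([x,y,z])-p).round(4),"turn",(r.inv()*T).as_rotvec().round(4))
E
python3 go.py .565 .08 .27 0
```

```text
t 1.4 p [0.1858 0.6489 0.2011] jaw 74.03 F [ 0.  -0.9 -0.9] q [-1.4   0.48  0.02  1.56 -0.01  1.11 -0.08] 0.08571331206830211
shift [-0.5211 -0.4426 -0.0689] turn [0.    0.    1.292]
```

>>> play_rows([
  [[-0.521,-0.443,-0.069,0,0,1.292,-1],[-0.521,-0.443,-0.069,0,0,1.292,-1],[-0.521,-0.443,-0.069,0,0,1.292,-1],[-0.521,-0.443,-0.069,0,0,1.292,-1],[-0.521,-0.443,-0.069,0,0,1.292,-1],[-0.521,-0.443,-0.069,0,0,1.292,-1],[-0.521,-0.443,-0.069,0,0,1.292,-1],[-0.521,-0.443,-0.069,0,0,1.292,-1],[-0.521,-0.443,-0.069,0,0,1.292,-1],[-0.521,-0.443,-0.069,0,0,1.292,-1]],
], grip_force=40)

```text
time: 2.23
eef_pos: [0.4163, 0.3021, 0.2435]
orientation: [-0.0, 0.694, 0.72, 0.0]
wrist_force: [0.8, 1.1, -0.6]
gripper_width: -0.0001
```

```bash
python3 go.py .565 .08 .27 0
```

```text
t 2.2333 p [0.4163 0.3021 0.2435] jaw 2.06 F [ 0.8  1.1 -0.6] q [-1.1   0.17  0.4   1.91 -0.08  1.08 -0.63] -6.865027334169366e-05
shift [-0.2272  0.1407 -0.0267] turn [ 0.0003 -0.0009  0.0359]
```

>>> play_rows([
  [[-0.227,0.141,-0.027,0,0,0.036,-1],[-0.227,0.141,-0.027,0,0,0.036,-1],[-0.227,0.141,-0.027,0,0,0.036,-1],[-0.227,0.141,-0.027,0,0,0.036,-1],[-0.227,0.141,-0.027,0,0,0.036,-1],[-0.227,0.141,-0.027,0,0,0.036,-1],[-0.227,0.141,-0.027,0,0,0.036,-1],[-0.227,0.141,-0.027,0,0,0.036,-1],[-0.227,0.141,-0.027,0,0,0.036,-1],[-0.227,0.141,-0.027,0,0,0.036,-1]],
])

```text
time: 3.07
eef_pos: [0.5653, 0.0842, 0.2696]
orientation: [-0.001, 0.705, 0.71, -0.0]
wrist_force: [-0.3, 0.3, 0.0]
gripper_width: -0.0003
```

```bash
python3 go.py .57 .04 .185 0; python3 - <<'E'
from h import *
np.set_printoptions(precision=4,suppress=True)
im,W=cam("wrist"); save(im,"w1.png"); print(W[:3,3],-W[:3,2])
for n in["neck_mouth","strap_hinge","cap_grip","lever_pad","pack"]:
    l=optics.landmark_of(n,im); print(n,[(np.array(x["centre"]),round(x["p"],2)) for x in l[:2]])
m=optics.masks_of("cap_grip",im)[0]["region"]; P=cloud(im,W,m)
print(np.percentile(P,[2,50,98],axis=0))
E
```

```text
t 3.0667 p [0.5653 0.0842 0.2696] jaw 0.41 F [-0.3  0.3  0. ] q [-0.72  0.27  0.57  1.75 -0.16  1.16 -0.09] -0.000261559715949992
shift [-0.0443  0.0044  0.0846] turn [-0.0008 -0.0007  0.0072]
[0.5642 0.1529 0.4419] [ 0.0008 -0.2745 -0.9616]
neck_mouth []
strap_hinge []
cap_grip []
lever_pad []
pack []
[[ 0.561  -0.0419  0.2106]
 [ 0.5651 -0.0342  0.2167]
 [ 0.5685 -0.0215  0.2191]]
```

View pics/w1.png

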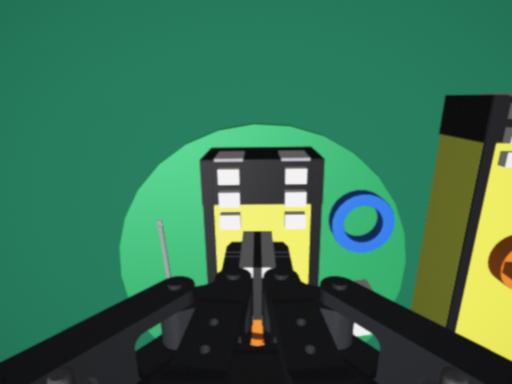

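>>> play_rows([
  [[-0.02,0.004,0.0,0,0,0.007,-1],[-0.041,0.006,0.03,0,0,0.007,-1],[-0.041,0.006,0.06,0,0,0.007,-1],[-0.041,0.006,0.083,0,0,0.007,-1],[-0.041,0.006,0.083,0,0,0.007,-1],[-0.05,0.006,0.083,0,0,0.007,-1],[-0.06,0.006,0.083,0,0,0.007,-1],[-0.066,0.006,0.083,0,0,0.007,-1],[-0.07,0.006,0.083,0,0,0.007,-1],[-0.07,0.006,0.083,0,0,0.007,-1]],
])

```text
time: 4.25
eef_pos: [0.573, 0.0113, 0.1883]
orientation: [0.001, 0.708, 0.706, 0.001]
wrist_force: [-0.2, 0.6, -0.1]
gripper_width: -0.0002
```

```bash
python3 go.py .571 -.018 .196 0; python3 - <<'E'
from h import *
np.set_printoptions(precision=4,suppress=True)
im,W=cam("side"); save(im,"s1.png")
for n in["cap_grip"]:
    l=optics.landmark_of(n,im); print(n,[(np.array(x["centre"]),round(x["p"],2)) for x in l[:2]])
E
```

```text
t 4.25 p [0.573  0.0113 0.1883] jaw -0.19 F [-0.2  0.6 -0.1] q [-0.58  0.36  0.57  1.85 -0.23  1.    0.09] -0.00019163556553460052
shift [-0.0293 -0.0019 -0.0077] turn [ 0.0022 -0.0002 -0.0033]
cap_grip [(array([ 0.5687, -0.0061,  0.1877]), 0.66)]
```

>>> play_rows([
  [[-0.009,-0.002,-0.002,0,0,0,-1],[-0.019,-0.002,-0.005,0,0,0,-1],[-0.029,-0.002,-0.007,0,0,0,-1],[-0.037,-0.002,-0.007,0,0,0,-1],[-0.045,-0.002,-0.007,0,0,0,-1],[-0.052,-0.002,-0.006,0,0,0,-1],[-0.059,-0.002,-0.004,0,0,0,-1],[-0.066,-0.002,-0.001,0,0,0,-1],[-0.073,-0.002,0.003,0,0,0,-1],[-0.079,-0.002,0.007,0,0,0,-1]],
])

```text
time: 5.18
eef_pos: [0.5726, -0.07, 0.1833]
orientation: [0.003, 0.708, 0.706, 0.001]
wrist_force: [-5.2, -7.6, 30.4]
gripper_width: -0.0002
```

```bash
python3 go.py .572 -.09 .159 0; python3 - <<'E'
from h import *
im,W=cam("side"); save(im,"s2.png")
cv2.imwrite("pics/s2c.png",cv2.resize(im["image"][140:320,180:350,::-1],None,fx=3,fy=3,interpolation=2))
E
```

```text
t 5.1833 p [ 0.5726 -0.07    0.1833] jaw -0.17 F [-5.2 -7.6 30.4] q [-0.45  0.37  0.59  1.85 -0.24  0.99  0.24] -0.0001871122737913002
shift [-0.02   -0.0007  0.0243] turn [ 0.0058  0.0027 -0.0029]
```

View pics/s2c.png

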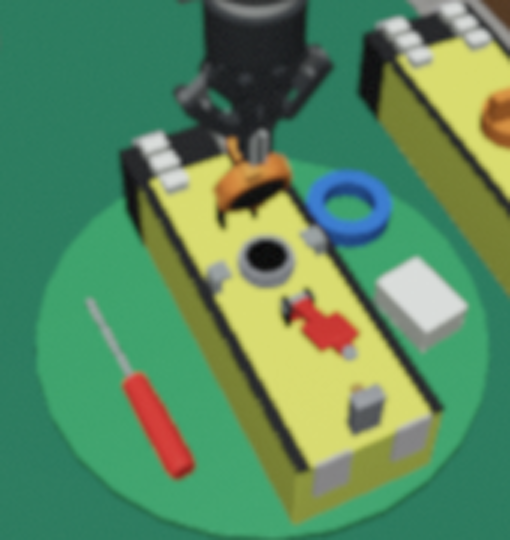

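>>> play_rows([
  [[0.0,0,-0.015,0,0,0,-1],[0.01,0,-0.03,0,0,0,-1],[0.02,0,-0.06,0,0,0,-1],[0.03,0,-0.09,0,0,0,-1],[0.06,0,-0.09,0,0,0,-1],[0.09,0,-0.09,0,0,0,-1],[0.12,0,-0.09,0,0,0,-1],[0.12,0,-0.09,0,0,0,-1],[0.12,0,-0.09,0,0,0,-1],[0.12,0,-0.09,0,0,0,-1]],
])

```text
time: 6.07
eef_pos: [0.5702, 0.053, 0.2695]
orientation: [0.0, 0.708, 0.707, -0.001]
wrist_force: [-0.1, 0.5, -0.6]
gripper_width: -0.0
```

```bash
python3 go.py .572 -.09 .159 0; python3 - <<'E'
from h import *
np.set_printoptions(precision=4,suppress=True)
tiles=[]
for c,(a,b,e,f) in {"side":(170,260,200,300),"top":(170,240,220,340)}.items():
    im,W=cam(c)
    l=optics.landmark_of("cap_grip",im); print(c,[(np.array(x["centre"]),round(x["p"],2)) for x in l[:2]])
    tiles.append(cv2.resize(im["image"][a:b,e:f,::-1],(400,360 if c=="side" else 233),interpolation=2))
    hsv=cv2.cvtColor(im["image"],cv2.COLOR_RGB2HSV)
    m=(hsv[...,0]>5)&(hsv[...,0]<19)&(hsv[...,1]>110)&(hsv[...,2]>40); P=cloud(im,W,m)
    P=P[(abs(P[:,0]-.573)<.05)&(abs(P[:,1]+.04)<.09)&(P[:,2]>.11)]
    print(len(P)); h=(np.array(P)-[.573,-.038,.130])*1000
    print(h[np.argsort(h[:,2])][::max(1,len(h)//25)].round(0).tolist())
cv2.imwrite("pics/c3.png",np.vstack(tiles))
E
```

```text
t 6.0667 p [0.5702 0.053  0.2695] jaw -0.08 F [-0.1  0.5 -0.6] q [-0.67  0.27  0.58  1.75 -0.16  1.17 -0.04] -2.461167240768063e-05
shift [-0.1429  0.0021  0.1106] turn [-0.0006  0.001  -0.0014]
side [(array([ 0.568 , -0.0268,  0.1959]), 0.76)]
309
[[41.0, 72.0, -16.0], [-31.0, -39.0, 45.0], [-27.0, -42.0, 54.0], [16.0, -43.0, 57.0], [-12.0, -44.0, 60.0], [-30.0, -42.0, 62.0], [16.0, -48.0, 65.0], [-30.0, -36.0, 67.0], [2.0, -48.0, 68.0], [-1.0, -48.0, 70.0], [-23.0, -44.0, 72.0], [21.0, -36.0, 73.0], [-21.0, -40.0, 74.0], [-9.0, -25.0, 75.0], [-19.0, -35.0, 76.0], [4.0, -44.0, 77.0], [15.0, -42.0, 78.0], [-0.0, -47.0, 79.0], [-9.0, -26.0, 80.0], [2.0, -36.0, 81.0], [-15.0, -51.0, 83.0], [-2.0, -16.0, 86.0], [-12.0, -8.0, 89.0], [-38.0, 87.0, 262.0], [26.0, 68.0, 319.0], [32.0, 82.0, 343.0]]
top [(array([ 0.5701, -0.0263,  0.1944]), 0.72)]
370
[[15.0, -60.0, -12.0], [9.0, 17.0, 44.0], [9.0, -3.0, 52.0], [-32.0, -32.0, 55.0], [8.0, 10.0, 59.0], [27.0, -26.0, 63.0], [6.0, -11.0, 65.0], [5.0, 8.0, 67.0], [27.0, -31.0, 69.0], [29.0, -30.0, 71.0], [-17.0, -28.0, 72.0], [-7.0, -31.0, 74.0], [8.0, -46.0, 75.0], [-12.0, -30.0, 76.0], [-0.0, 5.0, 77.0], [13.0, -48.0, 78.0], [-9.0, -43.0, 79.0], [3.0, -33.0, 80.0], [-12.0, -35.0, 81.0], [-5.0, -32.0, 82.0], [-0.0, 3.0, 83.0], [0.0, -37.0, 84.0], [-0.0, -14.0, 85.0], [-3.0, -17.0, 87.0], [-3.0, -19.0, 88.0], [-5.0, -9.0, 89.0], [-0.0, -9.0, 92.0]]
```

View pics/c3.png

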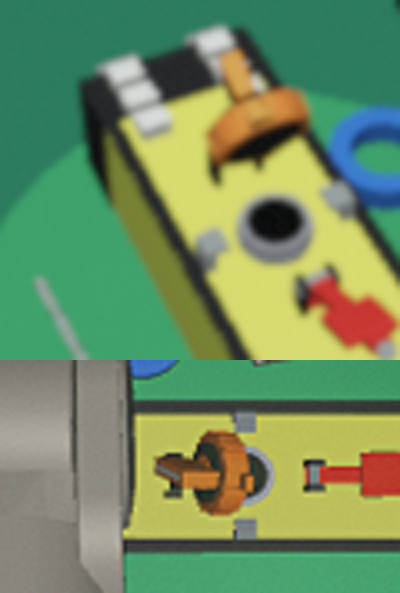

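>>> play_rows([
  [[-0.02,0,0.01,0,0,0,-0.06],[-0.028,0,0.04,0,0,0,-0.06],[-0.028,0,0.07,0,0,0,-0.06],[-0.028,0,0.085,0,0,0,-0.06],[-0.028,0,0.085,0,0,0,-0.06],[-0.028,0,0.085,0,0,0,-0.06],[-0.033,0,0.085,0,0,0,-0.06],[-0.041,0,0.085,0,0,0,-0.06],[-0.049,0,0.085,0,0,0,-0.06],[-0.055,0,0.085,0,0,0,-0.06]],
])

```text
time: 7.1
eef_pos: [0.5708, -0.0027, 0.186]
orientation: [0.001, 0.708, 0.706, 0.001]
wrist_force: [-0.2, -0.2, -0.2]
gripper_width: 0.0402
```

```bash
python3 go.py .57 -.048 .181 0; python3 - <<'E'
from h import *
im,W=cam("wrist"); save(im,"w2.png")
im,W=cam("top")
cv2.imwrite("pics/w2.png",np.vstack([im["image"][150:270,180:380,::-1].repeat(2,0).repeat(2,1),cv2.resize(cv2.imread("pics/w2.png")[150:],(400,183))]))
print(optics.landmark_of("cap_grip",im)[:1])
E
```

```text
t 7.1 p [ 0.5708 -0.0027  0.186 ] jaw -0.13 F [-0.2 -0.2 -0.2] q [-0.55  0.36  0.57  1.86 -0.23  0.99  0.11] 0.04020173542045647
shift [-0.0453 -0.0007  0.005 ] turn [ 0.0018  0.     -0.0023]
[]
```

View pics/w2.png

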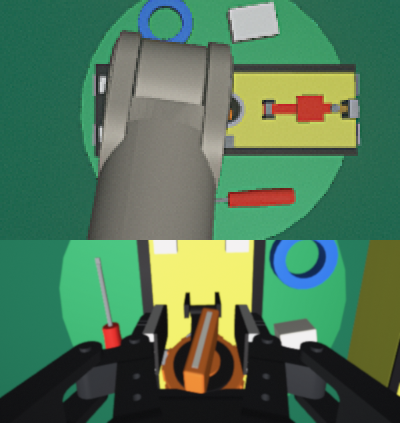

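>>> play_rows([
  [[-0.015,0,0.001,0,0,0,-0.06],[-0.029,0,0.002,0,0,0,-0.06],[-0.041,0,0.004,0,0,0,-0.06],[-0.05,0,0.007,0,0,0,-0.06],[-0.057,0,0.01,0,0,0,-0.06],[-0.062,0,0.013,0,0,0,-0.06],[-0.066,0,0.017,0,0,0,-0.06],[-0.07,0,0.021,0,0,0,-0.06],[-0.074,0,0.026,0,0,0,-0.06],[-0.077,0,0.031,0,0,0,-0.06]],
])

```text
time: 8.08
eef_pos: [0.5708, -0.0785, 0.1537]
orientation: [0.001, 0.707, 0.707, 0.0]
wrist_force: [1.1, -0.9, 4.2]
gripper_width: 0.0405
```

```bash
python3 go.py .57 -.085 .138 0; python3 - <<'E'
from h import *
im,W=cam("side");s=im["image"][140:290,190:340,::-1]
im,W=cam("wrist")
cv2.imwrite("pics/w3.png",np.vstack([cv2.resize(s,(400,400),interpolation=2),cv2.resize(im["image"][200:,:,::-1],(400,144))]))
E
```

```text
t 8.0833 p [ 0.5708 -0.0785  0.1537] jaw -0.05 F [ 1.1 -0.9  4.2] q [-0.41  0.41  0.57  1.88 -0.27  0.93  0.28] 0.04053456357272675
shift [-0.0065 -0.0008  0.0157] turn [ 0.0012  0.0005 -0.0008]
```

View pics/w3.png

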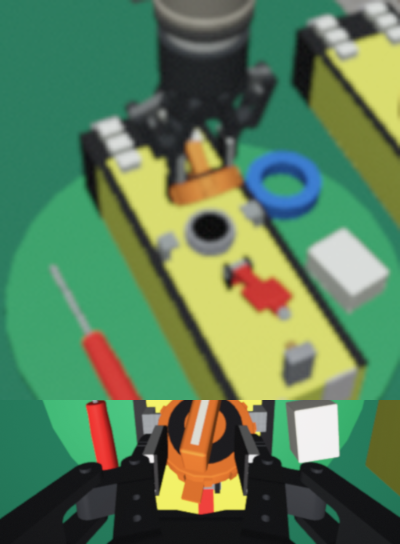

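>>> play_rows([
  [[-0.002,0,0.004,0,0,0,-0.06],[-0.004,0,0.008,0,0,0,-0.06],[-0.006,0,0.012,0,0,0,-0.06],[-0.008,0,0.016,0,0,0,-0.06],[-0.01,0,0.019,0,0,0,-0.06],[-0.012,0,0.021,0,0,0,-0.06],[-0.014,0,0.023,0,0,0,-0.06],[-0.016,0,0.024,0,0,0,-0.06],[-0.017,0,0.025,0,0,0,-0.06],[-0.017,0,0.025,0,0,0,-0.06]],
])

```text
time: 9.02
eef_pos: [0.5695, -0.0949, 0.1284]
orientation: [-0.001, 0.707, 0.707, -0.0]
wrist_force: [-0.6, 0.3, 0.8]
gripper_width: 0.0401
```

```bash
python3 go.py .573 -.096 .134 -14; python3 - <<'E'
from h import *
im,W=cam("side");s=im["image"][140:290,190:340,::-1]
for n in("cap_grip","neck_mouth"): print(n,optics.landmark_of(n,im)[:1])
im,W=cam("wrist"); print(optics.landmark_of("cap_grip",im)[:1])
cv2.imwrite("pics/w4.png",np.vstack([cv2.resize(s,(400,400),interpolation=2),cv2.resize(im["image"][200:,:,::-1],(400,144))]))
E
```

```text
t 9.0167 p [ 0.5695 -0.0949  0.1284] jaw -0.06 F [-0.6  0.3  0.8] q [-0.37  0.44  0.55  1.89 -0.29  0.89  0.33] 0.040129032983759194
shift [-0.001   0.0035 -0.0056] turn [-1.400e-03 -1.000e-04  2.433e-01]
cap_grip [{'centre': [0.5702, -0.0769, 0.184], 'p': 0.85}]
neck_mouth [{'centre': [0.5701, -0.096, 0.1185], 'p': 0.59}]
[{'centre': [0.574, -0.079, 0.1862], 'p': 0.9}]
```

View pics/w4.png

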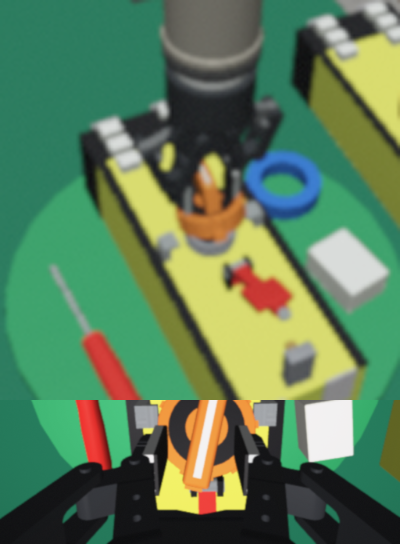

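```bash
python3 - <<'E'
from h import *
np.set_printoptions(precision=4,suppress=True)
for c in("side","wrist"):
    im,W=cam(c)
    m=optics.masks_of("cap_grip",im)[0]["region"]; P=cloud(im,W,m)
    h=(P-[.573,-.038,.130])*1000; h=h[(abs(h[:,0])<60)&(abs(h[:,1])<120)]
    print(c,len(h)); print(h[np.argsort(h[:,2])][::max(1,len(h)//40)].round(0).astype(int).tolist())
print(pose()[0]["torque"])
cv2.imwrite("pics/w5.png",np.hstack([cv2.resize(im["image"][220:,100:400,::-1],(600,328),interpolation=2)]))
E
```

```text
side 418
[[52, -22, -29], [40, 34, -28], [-4, -71, -12], [-33, -62, 8], [-1, -21, 12], [-24, -78, 14], [-26, -75, 16], [-30, -60, 17], [24, -75, 19], [-26, -75, 19], [-29, -70, 20], [-25, -73, 21], [-33, -56, 22], [-30, -54, 22], [-28, -73, 23], [-12, -91, 23], [26, -70, 24], [10, -85, 24], [9, -81, 25], [-21, -65, 26], [8, -85, 26], [11, -84, 27], [-28, -67, 27], [-16, -76, 28], [19, -78, 29], [9, -82, 29], [-15, -75, 30], [-14, -79, 31], [3, -77, 31], [2, -85, 32], [-5, -77, 35], [-10, -70, 38], [-11, -59, 42], [-8, -71, 45], [6, -30, 48], [-1, -72, 50], [-4, -73, 52], [1, -45, 54], [-7, -50, 56], [-5, -70, 58], [-3, -59, 60], [-5, -64, 63]]
wrist 8965
[[17, -30, -30], [-20, -31, 10], [-14, -33, 11], [-23, -37, 13], [-22, -40, 13], [21, -42, 15], [-25, -46, 16], [-29, -49, 17], [-28, -50, 19], [30, -57, 21], [-11, -46, 24], [-13, -52, 26], [9, -54, 27], [-11, -59, 28], [15, -73, 29], [7, -60, 30], [6, -79, 31], [5, -15, 40], [3, -17, 41], [2, -19, 43], [2, -23, 44], [4, -26, 44], [7, -29, 46], [5, -30, 47], [-3, -31, 48], [-5, -35, 48], [-5, -38, 50], [2, -41, 50], [0, -41, 51], [1, -44, 52], [-2, -43, 53], [-4, -46, 54], [-4, -49, 55], [-11, -56, 56], [-12, -58, 57], [-12, -58, 58], [-5, -59, 59], [-2, -61, 60], [-12, -62, 61], [-10, -65, 62], [-4, -67, 63]]
[ 0.0197 -0.0345  0.0184]
```

View pics/w5.png

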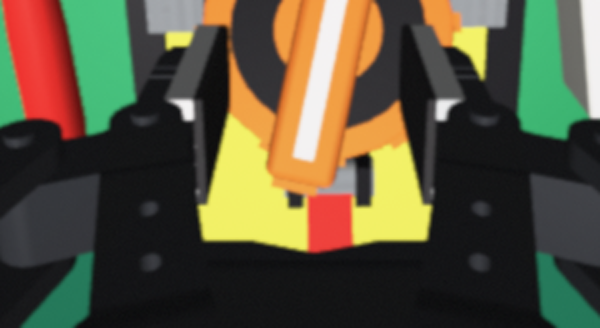

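```bash
python3 - <<'E'
from h import *
np.set_printoptions(precision=4,suppress=True)
s,p,r=pose()
im,W=cam("wrist"); d=im["depth"]
def pix(X):
    c=np.linalg.inv(W)@np.r_[X,1]; return (im["fx"]*c[0]/-c[2]+im["cx"]).round(),(im["cy"]-im["fy"]*c[1]/-c[2]).round(),-c[2].round(3)
for dx in(-.02,0,.02):
  for dz in (0,.01,.02,.03,.05): print(dx,dz,pix(p+[dx,0,dz]))
# grid of world points rel TCP, over left-finger region of crop
for v in range(225,330,8):
    row=[]
    for u in range(160,240,10):
        m=np.zeros(d.shape,bool); m[v,u]=1
        P=cloud(im,W,m); row.append(tuple(((P[0]-p)*1000).round().astype(int)) if len(P) else None)
    print(v,*row)
E
```

```text
-0.02 0 (np.float64(223.0), np.float64(224.0), np.float64(0.185))
-0.02 0.01 (np.float64(221.0), np.float64(231.0), np.float64(0.175))
-0.02 0.02 (np.float64(219.0), np.float64(238.0), np.float64(0.165))
-0.02 0.03 (np.float64(217.0), np.float64(247.0), np.float64(0.156))
-0.02 0.05 (np.float64(211.0), np.float64(268.0), np.float64(0.136))
0 0 (np.float64(258.0), np.float64(224.0), np.float64(0.185))
0 0.01 (np.float64(259.0), np.float64(231.0), np.float64(0.175))
0 0.02 (np.float64(259.0), np.float64(238.0), np.float64(0.165))
0 0.03 (np.float64(259.0), np.float64(247.0), np.float64(0.156))
0 0.05 (np.float64(259.0), np.float64(268.0), np.float64(0.136))
0.02 0 (np.float64(294.0), np.float64(223.0), np.float64(0.185))
0.02 0.01 (np.float64(296.0), np.float64(230.0), np.float64(0.175))
0.02 0.02 (np.float64(298.0), np.float64(238.0), np.float64(0.165))
0.02 0.03 (np.float64(301.0), np.float64(247.0), np.float64(0.156))
0.02 0.05 (np.float64(307.0), np.float64(268.0), np.float64(0.136))
225 (np.int64(-94), np.int64(-49), np.int64(-119)) (np.int64(-57), np.int64(-11), np.int64(-25)) (n
[... 4214 characters left out ...]
np.int64(104)) (np.int64(-22), np.int64(16), np.int64(104)) (np.int64(-20), np.int64(16), np.int64(104)) (np.int64(-17), np.int64(16), np.int64(104)) (np.int64(-22), np.int64(-12), np.int64(68)) (np.int64(-35), np.int64(-86), np.int64(-28)) (np.int64(-27), np.int64(-85), np.int64(-27)) (np.int64(-20), np.int64(-85), np.int64(-26))
329 (np.int64(-24), np.int64(16), np.int64(107)) (np.int64(-21), np.int64(17), np.int64(108)) (np.int64(-19), np.int64(16), np.int64(106)) (np.int64(-17), np.int64(16), np.int64(107)) (np.int64(-42), np.int64(-93), np.int64(-28)) (np.int64(-35), np.int64(-92), np.int64(-27)) (np.int64(-28), np.int64(-93), np.int64(-27)) (np.int64(-21), np.int64(-93), np.int64(-28))
```

>>> play_rows([
  [[0,0.001,0.003,0,0,0,-0.06],[0,0.002,0.006,0,0,0,-0.06],[0,0.003,0.009,0,0,0,-0.06],[0,0.003,0.012,0,0,0,-0.06],[0,0.003,0.014,0,0,0,-0.06],[0,0.003,0.016,0,0,0,-0.06],[0,0.003,0.018,0,0,0,-0.06],[0,0.003,0.019,0,0,0,-0.06],[0,0.003,0.02,0,0,0,-0.06],[0,0.003,0.02,0,0,0,-0.06]],
])

```text
time: 10.35
eef_pos: [0.5731, -0.095, 0.1087]
orientation: [-0.0, 0.707, 0.707, -0.0]
wrist_force: [0.4, 0.2, 0.0]
gripper_width: 0.04
```

```bash
cat > wing.py <<'E'
from h import *
im,W=cam("wrist"); l=optics.landmark_of("cap_grip",im); print([np.round(x["centre"],4) for x in l[:1]])
m=optics.masks_of("cap_grip",im)[0]["region"]; P=cloud(im,W,m); h=(P-[.573,-.038,.130])*1000
h=h[(abs(h[:,0])<45)&(h[:,1]<30)&(h[:,1]>-110)&(h[:,2]>0)]
print(np.percentile(h,[2,50,98],axis=0).round().tolist())
hs=cv2.cvtColor(im["image"],cv2.COLOR_RGB2HSV); k=cv2.dilate(m.astype(np.uint8),np.ones((5,5)))>0
w=k&(hs[...,1]<60)&(hs[...,2]>150); P=cloud(im,W,w); h=(P-[.573,-.038,.130])*1000; h=h[(abs(h[:,0])<30)&(h[:,1]<30)&(h[:,1]>-110)&(h[:,2]>20)]
c=h.mean(0); d=np.linalg.svd(h-c,full_matrices=False)[2][0]; print("line c",c.round(),"dir",d.round(3),len(h))
E
python3 go.py .573 -.096 .134 -14; python3 wing.py
```

```text
t 10.35 p [ 0.5731 -0.095   0.1087] jaw -0.06 F [0.4 0.2 0. ] q [-0.35  0.47  0.54  1.9  -0.32  0.85  0.35] 0.040032666720851214
shift [-0.001  -0.0001 -0.0253] turn [-2.000e-04 -0.000e+00  2.433e-01]
[array([ 0.5763, -0.0914,  0.1726])]
[[-27.0, -84.0, 1.0], [-1.0, -49.0, 36.0], [26.0, -25.0, 42.0]]
line c [ -0. -53.  39.] dir [-0.21  -0.97   0.123] 1306
```

>>> play_rows([
  [[0,0,0.002,0,0,0,-0.06],[0,0,0.004,0,0,0,-0.06],[0,0,0.006,0,0,0,-0.06],[0,0,0.007,0,0,0,-0.06],[0,0,0.008,0,0,0,-0.06],[0,0,0.009,0,0,0,-0.06],[0,0,0.01,0,0,0,-0.06],[0,0,0.01,0,0,0,-0.06],[0,0,0.01,0,0,0,-0.06],[0,0,0.01,0,0,0,-0.06]],
])

```text
time: 11.33
eef_pos: [0.5733, -0.0951, 0.0999]
orientation: [-0.0, 0.708, 0.707, 0.0]
wrist_force: [-4.0, -0.3, 10.8]
gripper_width: 0.0403
```

```bash
python3 go.py .573 -.096 .134 -12; python3 wing.py
```

```text
t 11.3333 p [ 0.5733 -0.0951  0.0999] jaw -0.07 F [-4.  -0.3 10.8] q [-0.35  0.49  0.53  1.9  -0.33  0.84  0.35] 0.04025236168289586
shift [-0.0009 -0.0003 -0.0341] turn [ 0.0004 -0.0006  0.2082]
[array([ 0.5731, -0.0984,  0.1659])]
[[-12.0, -83.0, 3.0], [-0.0, -52.0, 31.0], [11.0, -28.0, 32.0]]
line c [ -0. -57.  31.] dir [-0.209 -0.978 -0.008] 1209
```

>>> play_rows([
  [[0,0,-0.01,0,0,0.1,-0.06],[-0.001,0,-0.025,0,0,0.208,-0.06],[-0.001,0,-0.038,0,0,0.208,-0.06],[-0.001,0,-0.038,0,0,0.208,-0.2],[-0.001,0,-0.038,0,0,0.208,-0.5],[-0.001,0,-0.038,0,0,0.208,-0.5],[-0.001,0,-0.038,0,0,0.208,-0.5],[-0.001,0,-0.034,0,0,0.208,-0.5],[-0.001,0,-0.03,0,0,0.208,-0.5],[-0.001,0,-0.03,0,0,0.208,-0.5]],
])

```text
time: 12.32
eef_pos: [0.5723, -0.0958, 0.1275]
orientation: [-0.001, 0.777, 0.63, -0.001]
wrist_force: [0.2, -0.4, 0.5]
gripper_width: 0.0217
```

```bash
python3 go.py .573 -.096 .12 -12; python3 wing.py
```

```text
t 12.3167 p [ 0.5723 -0.0958  0.1275] jaw -11.96 F [ 0.2 -0.4  0.5] q [-0.4   0.46  0.61  1.89 -0.33  0.9   0.16] 0.02173695731982847
shift [-0.      0.0008  0.0075] turn [-0.0022  0.0004  0.0007]
[array([ 0.5756, -0.0965,  0.1661])]
[[-12.0, -85.0, 2.0], [0.0, -54.0, 31.0], [11.0, -28.0, 33.0]]
line c [ -0. -57.  32.] dir [-0.206 -0.979 -0.003] 882
```

>>> play_rows([
  [[0,0,0.002,0,0,0,-0.5],[0,0,0.003,0,0,0,-0.5],[0,0,0.004,0,0,0,-0.5],[0,0,0.005,0,0,0,-0.5],[0,0,0.006,0,0,0,-0.5],[0,0,0.007,0,0,0,-0.5],[0,0,0.008,0,0,0,-0.5],[0,0,0.008,0,0,0,-0.5],[0,0,0.008,0,0,0,-0.5],[0,0,0.008,0,0,0,-0.5]],
])

```text
time: 13.3
eef_pos: [0.5732, -0.096, 0.1209]
orientation: [0.0, 0.777, 0.629, 0.0]
wrist_force: [-0.2, -0.6, 0.8]
gripper_width: 0.0212
```

>>> play_rows([
  [[0,0,-0.001,0,0,0,-0.5],[0,0,-0.001,0,0,0,-1],[0,0,-0.001,0,0,0,-1],[0,0,-0.001,0,0,0,-1],[0,0,-0.001,0,0,0,-1],[0,0,-0.001,0,0,0,-1],[0,0,-0.001,0,0,0,-1],[0,0,-0.001,0,0,0,-1],[0,0,-0.001,0,0,0,-1],[0,0,-0.001,0,0,0,-1]],
], grip_force=60)

```text
time: 14.13
eef_pos: [0.5734, -0.096, 0.1222]
orientation: [0.0, 0.777, 0.629, 0.0]
wrist_force: [-0.9, 0.1, 5.4]
gripper_width: 0.0121
```

```bash
python3 go.py .573 -.096 .121 -88.5; python3 wing.py
```

```text
t 14.1333 p [ 0.5734 -0.096   0.1222] jaw -11.98 F [-0.9  0.1  5.4] q [-0.4   0.47  0.6   1.89 -0.34  0.88  0.16] 0.012077482075059303
shift [-0.     -0.0004  0.0012] turn [ 2.0000e-04 -5.0000e-04  1.3355e+00]
[array([ 0.5769, -0.0975,  0.1642])]
[[-11.0, -85.0, 3.0], [1.0, -51.0, 31.0], [11.0, -28.0, 33.0]]
line c [ -0. -57.  32.] dir [-0.208 -0.978 -0.004] 903
```

>>> play_rows([
  [[0,0,0,0,0,0.07,-1],[0,0,0,0,0,0.14,-1],[0,0,0,0,0,0.21,-1],[0,0,0,0,0,0.28,-1],[0,0,0,0,0,0.35,-1],[0,0,0,0,0,0.42,-1],[0,0,0,0,0,0.49,-1],[0,0,0,0,0,0.56,-1],[0,0,0,0,0,0.63,-1],[0,0,0,0,0,0.7,-1]],
])

```text
time: 15.12
eef_pos: [0.5729, -0.0957, 0.1222]
orientation: [-0.0, 0.946, 0.323, -0.0]
wrist_force: [-3.4, 0.8, 7.0]
gripper_width: 0.0115
```

```bash
python3 go.py .573 -.096 .121 -89; python3 wing.py; python3 -c "
from h import *; print(pose()[0]['torque'])"
```

```text
t 15.1167 p [ 0.5729 -0.0957  0.1222] jaw -52.26 F [-3.4  0.8  7. ] q [-0.52  0.52  0.79  1.9  -0.46  0.91 -0.42] 0.011548427031294373
shift [-0.0001  0.0003  0.0012] turn [-9.000e-04  4.000e-04  6.413e-01]
[array([ 0.5761, -0.097 ,  0.1654])]
[[-23.0, -77.0, 3.0], [6.0, -53.0, 31.0], [26.0, -36.0, 33.0]]
line c [  1. -57.  32.] dir [-0.787 -0.616 -0.003] 951
[ 0.22686774  0.64160197 -0.11985722]
```

>>> play_rows([
  [[0,0,0,0,0,0.08,-1],[0,0,0,0,0,0.16,-1],[0,0,0,0,0,0.24,-1],[0,0,0,0,0,0.32,-1],[0,0,0,0,0,0.4,-1],[0,0,0,0,0,0.48,-1],[0,0,0,0,0,0.55,-1],[0,0,0,0,0,0.61,-1],[0,0,0,0,0,0.65,-1],[0,0,0,0,0,0.65,-1]],
])

```text
time: 16.1
eef_pos: [0.5727, -0.0953, 0.1221]
orientation: [-0.001, 1.0, 0.005, -0.001]
wrist_force: [-3.9, 1.9, 8.7]
gripper_width: 0.0119
```

```bash
python3 go.py .573 -.096 .121 -89; python3 wing.py; python3 -c "
from h import *; print(pose()[0]['torque'])"
```

```text
t 16.1 p [ 0.5727 -0.0953  0.1221] jaw -89.4 F [-3.9  1.9  8.7] q [-0.63  0.59  0.96  1.9  -0.59  0.96 -0.95] 0.01189480086421764
shift [0.0003 0.0007 0.0011] turn [-0.0012  0.0014 -0.0069]
[array([ 0.5744, -0.0955,  0.1654])]
[[-28.0, -67.0, 3.0], [6.0, -58.0, 31.0], [30.0, -48.0, 33.0]]
line c [  1. -58.  32.] dir [-1.    -0.015 -0.   ] 936
[0.54790856 0.76493287 0.11152658]
```

>>> play_rows([
  [[0,0,0,0,0,0.02,-1],[0,0,0,0,0,0.04,-1],[0,0,0,0,0,0.06,-1],[0,0,0,0,0,0.08,-1],[0,0,0,0,0,0.08,-1],[0,0,0,0,0,0.08,-1],[0,0,0,0,0,0.08,-1],[0,0,0,0,0,0.08,-1],[0,0,0,0,0,0.08,-1],[0,0,0,0,0,0.08,-1]],
])

```text
time: 17.08
eef_pos: [0.5723, -0.0952, 0.1221]
orientation: [-0.0, 0.999, -0.032, -0.001]
wrist_force: [-5.7, 2.1, 9.6]
gripper_width: 0.0118
```

```bash
python3 go.py .573 -.096 .121 -89; python3 wing.py; python3 -c "
from h import *; print(pose()[0]['torque'])"
```

```text
t 17.0833 p [ 0.5723 -0.0952  0.1221] jaw -93.69 F [-5.7  2.1  9.6] q [-0.64  0.6   0.98  1.9  -0.61  0.97 -1.01] 0.011768849975854265
shift [0.0008 0.0007 0.0011] turn [-0.0009  0.0025 -0.0819]
[array([ 0.5747, -0.0963,  0.1633])]
[[-27.0, -67.0, 3.0], [7.0, -58.0, 31.0], [30.0, -51.0, 33.0]]
line c [  1. -58.  32.] dir [-1.     0.005 -0.001] 928
[0.406306   1.18185664 1.14668078]
```

>>> play_rows([
  [[0,0,0,0,0,0.08,-0.3],[0,0,0,0,0,0,-0.1],[0,0,0,0,0,0,-0.1],[0,0,-0.01,0,0,0,-0.1],[0,0,-0.04,0,0,0,-0.1],[0,0,-0.08,0,0,0,-0.1],[0,0,-0.11,0,0,0,-0.1],[0,0,-0.11,0,0,0,-1],[0,0,-0.11,0,0,0,-1],[0,0,-0.11,0,0,0,-1]],
])

```text
time: 18.07
eef_pos: [0.5728, -0.0956, 0.2317]
orientation: [-0.0, 0.999, -0.034, -0.0]
wrist_force: [0.5, 0.8, -0.1]
gripper_width: 0.0027
```

```bash
python3 go.py .576 -.208 .19 -89; python3 wing.py; python3 - <<'E'
from h import *
im,W=cam("side"); print([(np.round(x["centre"],4),x["p"]) for x in optics.landmark_of("lever_pad",im)[:2]])
s=im["image"][140:290,190:340,::-1]
cv2.imwrite("pics/s6.png",cv2.resize(s,(600,600),interpolation=2))
im,W=cam("top");print([(np.round(x["centre"],4),x["p"]) for x in optics.landmark_of("lever_pad",im)[:2]])
E
```

```text
t 18.0667 p [ 0.5728 -0.0956  0.2317] jaw -93.95 F [ 0.5  0.8 -0.1] q [-0.74  0.49  1.11  1.8  -0.47  1.16 -1.12] 0.002650371597406848
shift [0.0109 0.1119 0.0416] turn [-0.0006  0.0005 -0.0864]
[array([ 0.5773, -0.0979,  0.1645])]
[[-28.0, -69.0, 2.0], [2.0, -58.0, 31.0], [29.0, -47.0, 33.0]]
line c [  0. -58.  32.] dir [-1.    -0.015  0.004] 336
[(array([ 0.577 , -0.2024,  0.1488]), 0.65)]
[]
```

View pics/s6.png

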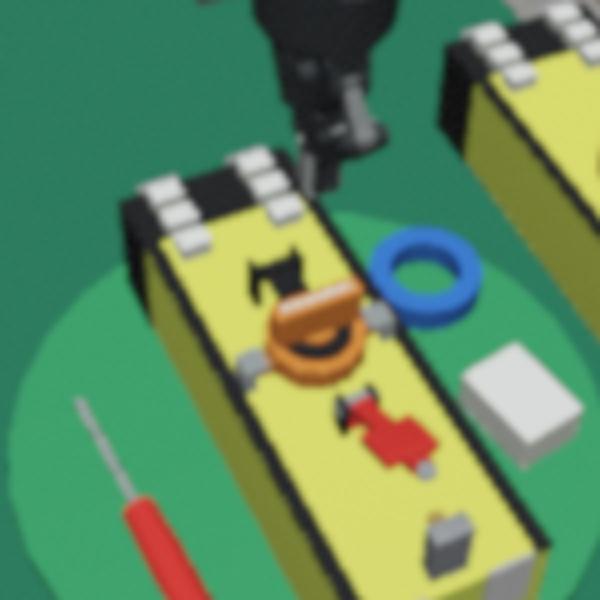

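>>> play_rows([
  [[0.003,0.03,0,0,0,-0.08,-1],[0.006,0.06,0,0,0,-0.08,-1],[0.009,0.09,0,0,0,-0.08,-1],[0.011,0.112,0.0,0,0,-0.08,-1],[0.011,0.112,0.02,0,0,-0.08,-1],[0.011,0.112,0.04,0,0,-0.08,-1],[0.011,0.112,0.055,0,0,-0.08,-1],[0.011,0.112,0.065,0,0,-0.08,-1],[0.011,0.112,0.067,0,0,-0.08,-1],[0.011,0.112,0.067,0,0,-0.08,-1]],
])

```text
time: 19.25
eef_pos: [0.5763, -0.2084, 0.1645]
orientation: [-0.0, 1.0, 0.006, -0.001]
wrist_force: [-0.1, 0.3, 0.9]
gripper_width: 0.0
```

```bash
python3 go.py .576 -.209 .127 -89
```

```text
t 19.25 p [ 0.5763 -0.2084  0.1645] jaw -89.33 F [-0.1  0.3  0.9] q [-0.43  0.59  0.97  1.79 -0.55  1.06 -0.81] 2.7435831306054106e-05
shift [-0.0002  0.0006  0.0375] turn [-0.      0.0012 -0.0058]
```

>>> play_rows([
  [[0,0,0.005,0,0,0,-1],[0,0,0.01,0,0,0,-1],[0,0,0.014,0,0,0,-1],[0,0,0.018,0,0,0,-1],[0,0,0.022,0,0,0,-1],[0,0,0.026,0,0,0,-1],[0,0,0.029,0,0,0,-1],[0,0,0.031,0,0,0,-1],[0,0,0.033,0,0,0,-1],[0,0,0.034,0,0,0,-1]],
])

```text
time: 20.08
eef_pos: [0.5765, -0.2085, 0.1307]
orientation: [-0.0, 1.0, 0.006, -0.0]
wrist_force: [-0.5, -0.4, 0.5]
gripper_width: -0.0002
```

>>> play_rows([
  [[0,0,0.001,0,0,0,-1],[0,0,0.002,0,0,0,-1],[0,0,0.003,0,0,0,-1],[0,0,0.004,0,0,0,-1],[0,0,0.005,0,0,0,-1],[0,0,0.005,0,0,0,-1],[0,0,0.005,0,0,0,-1],[0,0,0.005,0,0,0,-1],[0,0,0.005,0,0,0,-1],[0,0,0.005,0,0,0,-1]],
])

```text
time: 20.92
eef_pos: [0.5766, -0.2084, 0.126]
orientation: [-0.0, 1.0, 0.006, 0.0]
wrist_force: [0.2, 0.2, -0.1]
gripper_width: -0.0003
```

```bash
python3 - <<'E'
from h import *
for c in("side","wrist","top"):
    im,W=cam(c); l=optics.landmark_of("lever_pad",im); print(c,[(np.round(x["centre"],4),x["p"]) for x in l[:1]])
    hs=cv2.cvtColor(im["image"],cv2.COLOR_RGB2HSV); m=((hs[...,0]<5)|(hs[...,0]>174))&(hs[...,1]>140)
    P=cloud(im,W,m); P=P[(abs(P[:,0]-.576)<.04)&(P[:,1]<-.13)&(P[:,1]>-.25)]
    print(len(P), P[np.argsort(P[:,1])][::max(1,len(P)//12)].round(3).tolist())
E
```

```text
side [(array([ 0.5758, -0.2005,  0.1481]), 0.8)]
125 [[0.572, -0.232, 0.162], [0.579, -0.225, 0.157], [0.576, -0.221, 0.158], [0.569, -0.22, 0.156], [0.58, -0.218, 0.159], [0.586, -0.216, 0.156], [0.562, -0.209, 0.153], [0.563, -0.201, 0.15], [0.567, -0.194, 0.147], [0.572, -0.179, 0.14], [0.576, -0.172, 0.137], [0.566, -0.165, 0.126], [0.564, -0.159, 0.115]]
wrist [(array([ 0.5737, -0.201 ,  0.1542]), 0.64)]
4143 [[0.569, -0.233, 0.151], [0.581, -0.226, 0.158], [0.587, -0.219, 0.157], [0.592, -0.213, 0.154], [0.589, -0.205, 0.151], [0.584, -0.199, 0.148], [0.579, -0.195, 0.146], [0.591, -0.191, 0.144], [0.577, -0.185, 0.141], [0.573, -0.179, 0.138], [0.581, -0.171, 0.134], [0.569, -0.163, 0.131], [0.573, -0.157, 0.129]]
top []
28 [[0.562, -0.198, 0.148], [0.564, -0.193, 0.144], [0.564, -0.191, 0.143], [0.563, -0.184, 0.212], [0.581, -0.166, 0.131], [0.578, -0.165, 0.134], [0.581, -0.163, 0.132], [0.575, -0.163, 0.133], [0.575, -0.16, 0.13], [0.578, -0.16, 0.132], [0.578, -0.158, 0.128], [0.581, -0.157, 0.131], [0.572, -0.148, 0.119], [0.578, -0.148, 0.122]]
```

>>> play_rows([
  [[0,0,0.002,0,0,0,-1],[0,0,0.004,0,0,0,-1],[0,0,0.006,0,0,0,-1],[0,0,0.008,0,0,0,-1],[0,0,0.01,0,0,0,-1],[0,0,0.012,0,0,0,-1],[0,0,0.014,0,0,0,-1],[0,0,0.016,0,0,0,-1],[0,0,0.018,0,0,0,-1],[0,0,0.018,0,0,0,-1]],
])

```text
time: 22.05
eef_pos: [0.5767, -0.2092, 0.1086]
orientation: [0.0, 1.0, 0.006, 0.0]
wrist_force: [-1.7, -1.3, 3.3]
gripper_width: 0.0001
```

```bash
cat > lev.py <<'E'
from h import *
im,W=cam("wrist"); l=optics.landmark_of("lever_pad",im); print([(np.round(x["centre"],4),x["p"]) for x in l[:1]])
hs=cv2.cvtColor(im["image"],cv2.COLOR_RGB2HSV); m=((hs[...,0]<5)|(hs[...,0]>174))&(hs[...,1]>140)
P=cloud(im,W,m); P=P[(abs(P[:,0]-.576)<.02)&(P[:,1]<-.16)&(P[:,1]>-.228)&(P[:,2]>.115)]
k=np.polyfit(P[:,1],P[:,2],1); print(len(P),"angle",-np.arctan(k[0]) if 1 else 0,"z@-.21",np.polyval(k,-.21))
E
python3 lev.py
```

```text
[]
3971 angle 0.16276114804455008 z@-.21 0.13778334973930878
```

>>> play_rows([
  [[0,0,0.002,0,0,0,-1],[0,0,0.004,0,0,0,-1],[0,0,0.006,0,0,0,-1],[0,0,0.008,0,0,0,-1],[0,0,0.01,0,0,0,-1],[0,0,0.011,0,0,0,-1],[0,0,0.012,0,0,0,-1],[0,0,0.012,0,0,0,-1],[0,0,0.012,0,0,0,-1],[0,0,0.012,0,0,0,-1]],
])

```text
time: 22.98
eef_pos: [0.5767, -0.2087, 0.0968]
orientation: [-0.0, 1.0, 0.006, 0.0]
wrist_force: [-2.3, -0.5, 11.4]
gripper_width: -0.0001
```

```bash
python3 lev.py
```

```text
[]
4241 angle -0.018113264243303694 z@-.21 0.1266745275254739
```

Lever is slightly past level. Release and check.

>>> play_rows([
  [[0,0,0.0,0,0,0,-1],[0,0,-0.01,0,0,0,-1],[0,0,-0.03,0,0,0,-1],[0,0,-0.06,0,0,0,-1],[0,0,-0.1,0,0,0,-1],[0,0,-0.13,0,0,0,-1],[-0.04,0,-0.16,0,0,0,-1],[-0.08,0,-0.17,0,0,0,-1],[-0.12,0,-0.17,0,0,0,-1],[-0.12,0,-0.17,0,0,0,-1]],
])

```text
time: 23.92
eef_pos: [0.4497, -0.2106, 0.265]
orientation: [-0.003, 1.0, 0.003, -0.001]
wrist_force: [-0.1, -0.4, -0.5]
gripper_width: -0.0002
```

```bash
python3 go.py .5 -.2 .27 -89; python3 wing.py;python3 lev.py; python3 - <<'E'
from h import *
t=[]
for c,(a,b,e,f) in {"side":(140,290,190,340),"top":(130,280,210,360)}.items():
    im,W=cam(c); t.append(cv2.resize(im["image"][a:b,e:f,::-1],(400,400),interpolation=2))
    for n in("cap_grip","lever_pad","screwdriver","tape_roll","relay","lug_jar","wrench"):
        l=optics.landmark_of(n,im); print(c,n,[(np.round(x["centre"],3),round(x["p"],2)) for x in l[:1]])
cv2.imwrite("pics/f.png",np.hstack(t))
E
```

```text
t 23.9167 p [ 0.4497 -0.2106  0.265 ] jaw -89.61 F [-0.1 -0.4 -0.5] q [-0.73  0.24  1.25  1.94 -0.26  1.14 -0.94] -0.00021831109711526042
shift [ 0.0504 -0.0102 -0.005 ] turn [-0.0065  0.0028 -0.0106]
[array([ 0.5759, -0.0959,  0.1645])]
[(array([ 0.5783, -0.2054,  0.1328]), 0.96)]
2307 angle 0.043780317246270795 z@-.21 0.12939084988245445
side cap_grip [(array([ 0.571, -0.094,  0.162]), 0.67)]
side lever_pad [(array([ 0.574, -0.208,  0.129]), 0.54)]
side screwdriver [(array([ 0.443, -0.1  ,  0.014]), 0.89)]
side tape_roll [(array([ 0.709, -0.009,  0.011]), 0.63)]
side relay [(array([ 0.712, -0.14 ,  0.015]), 0.88)]
side lug_jar [(array([0.424, 0.41 , 0.001]), 0.7)]
side wrench [(array([ 0.443, -0.104,  0.013]), 0.15)]
top cap_grip [(array([ 0.576, -0.095,  0.162]), 0.71)]
top lever_pad [(array([ 0.577, -0.206,  0.129]), 0.76)]
top screwdriver [(array([ 0.443, -0.105,  0.015]), 0.75)]
top tape_roll [(array([ 0.706, -0.01 ,  0.012]), 0.65)]
top relay [(array([ 0.713, -0.147,  0.011]), 0.89)]
top lug_jar [(array([ 0.428,  0.409, -0.   ]), 0.86)]
top wrench [(array([ 0.535, -0.465,  0.001]), 0.89)]Traceback (most recent call last):
  File "wing.py", line 3, in <module>
    m=optics.masks_of("cap_grip",im)[0]["region"]; P=cloud(im,W,m); h=(P-[.573,-.038,.130])*1000
      ~~~~~~~~~~~~~~~~~~~~~~~~~~~~~~^^^
IndexError: list index out of range
```

View pics/f.png

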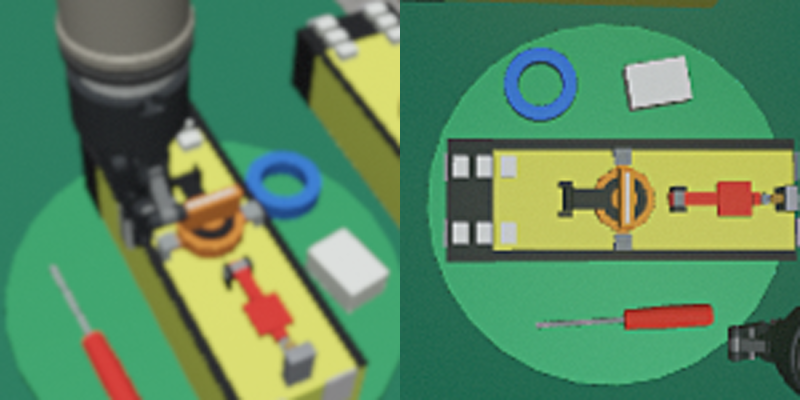

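```bash
python3 -c "
from h import *
print(robot.job_done())"
```

```text
the job is handed in; nothing more can be done
None
```

The pack is locked, and I handed the job in at about 24.5 s of the 54 s allowed. I swung the cap shut, gripped its wing and twisted it clockwise to its stop. Then I pressed the lever past its detent and backed the arm clear.

**Last checks**
- **Cap:** the wing top is at z ≈ 0.162, as it should be when closed, and the wing lies in line with the catches to about 1°. Wrist moment rose to about 1.1 N m at the stop.
- **Lever:** after release it stays level, with the pad top at about z = 0.129 against an expected 0.130.
- **Other things on the bench:** all are within the 4 mm measuring error or close to it; the side camera's screwdriver and relay readings moved 5 mm or less.

**What failed or disagreed**
- **First push:** with shut fingers it slipped off the wing and reached about 30 N at the wrist. I redid it with the fingers straddling the wing.
- **Fingertips:** they stood about 28 mm behind the reported TCP, so I judged contact from forces and depth readings instead.
- **Final look:** one wrist-camera check of the wing found no mask. The wing check after release, taken before the lever press, and the last top view both showed it in line.

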